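Slide the phone jig out over the parts dish and hold it

ROBOT

A 6-joint arm with a two-finger parallel gripper is mounted at the origin on the work surface. World frame = base frame: x ahead of the robot, y to its left, z up, the work surface at z = 0. Lengths are in m, angles in degrees, forces in N, time in s.
With the tool pointing down it reaches from about 0.25 to 0.725 m from the base axis. Payload 9.7 kg.
Tool frame: the origin (TCP) lies midway between the tips of the shut fingers; the grasp point (between the pads) lies 19 mm behind it; z points along the fingers, y is the line along which they close (so a half turn about z gives the same grasp; the last joint's range is limited). The gripper opens to 85 mm and grips with 20 to 120 N. Pads are 22 mm wide; open, the fingers measure 114 mm over their backs; the gripper's body (76 mm by 85 mm) begins 54 mm behind the grasp point. The pads swing forward as they close: fully open they stand 13 mm farther back than shut.
Start: joints at [-69.099, 4.979, 10.078, 95.1, 0, 90], TCP at [0.196, -0.514, 0.231] pointing down, gripper open.
Joint ranges: [-179.16, 179.16], [-48.56, 103.87], [-65.8, 70.77], [-126.05, 130.52], [-82.76, 87.17], [-180, 180]. Speed limits (degrees/s): [127.2, 127.2, 147.25, 180, 180, 180].

INTERFACE

Orientations are given as [roll, pitch, yaw] about the fixed x, y, z axes, in that order (R = Rz(yaw) Ry(pitch) Rx(roll)).
In Python, from workcell import bot gives the robot as it stands.
- The arm moves only by the shell command python3 -m crank 'ROWS' [FORCE]. ROWS is JSON, a list of rows, each an object with "gripper": the finger opening in mm, from 0 to 85.4; "travel": the shift along the tool's x, y, z in mm, a list of three; "twist": the turn, a rotation vector about the tool's x, y, z in rad, a list of three. In form: [{"gripper": gripper, "travel": [tx, ty, tz], "twist": [rx, ry, rz]}, ...]. A call has 1 to 12 rows; each row shifts and turns the commanded pose from where the row before left it, along the tool's axes as they then stand; what a row does not reach is not made up. A row lasts 1/8 s, in which the tool goes at most 62.5 mm and 10.7 degrees, less where a joint would pass 70% of its speed; a pose out of reach is approached as far as the arm can. A call is refused whole if a number of a shift passes 62.5 or a number of a turn 0.188, either way. A call with a gripper value outside its range is refused whole. The fingers move at their own pace and stop on an object; FORCE is the grip in N (left out, the last holds). Time passes only in rows, so rows that do not move let the fingers close. It gives the time, the measured TCP pose, the force, the opening and the grip force at its end, in the units of the state.
- bot.get_obs(): the state, without advancing time (a new reading comes with each control period).
- bot.camera(name): name is "scene" or "side" or "wrist"; returns the picture (480x640x3 uint8, red, green, blue); there is no depth.
- bot.calibration(name): a dict with "vfov" (degrees; the focal length in pixels is half the picture's height over the tangent of half this angle, whatever the lens; pixels are square), "cx", "cy" (the principal point, pixels), "camera_from_world" (4x4, takes a point from world to camera coordinates). Camera axes: x right, y down, z forward; pixel columns grow to the right and rows downward; lengths in m; the calibration is good to about 2 mm. The wrist camera is an equidistant fisheye: a pixel r from the principal point sees the ray r / f radians off the axis. A picture is of the moment at which its call begins: read the wrist's pose just before it. calibration takes no time and is no camera call; for the wrist camera it gives the pose at the moment of the call.
- bot.job_done(): hands the job in; it is judged then, once.
The state is a dict: "time": time; "q": joint angles; "qd": joint speeds; "joint_efforts": joint torques, N m; "ee_pos": TCP position; "tcp_rot": TCP orientation; "wrist_force": force on the tool from outside, world axes, zero at the start; "torque": the same for the moment, N m; "opening": finger opening in m; "grasp_force": force on a finger pad.
Only numpy, scipy, OpenCV 4.12 (cv2) and the standard library are available. Lean on these libraries where they do the work, as an engineer would, in place of code of your own. Each camera call takes 0.05 s, during which the arm holds its last target. There are 200 camera calls.

TASK

Stand the round metal parts dish on the mat beyond the bench stand's outer edge (the one away from the jig's handle), where the camera opening of the phone clamped in the jig will hang over the middle of the dish. Then slide the jig outward along the stand, phone end first, without lifting it off or disturbing the other things on the bench, until the black line across its plate is flush with the stand's outer edge and parallel to it. It is nose-heavy and would tip there: finish while still holding it, plate level on the stand and opening above the dish, so that the broken camera glass can be pushed out downward.

Things in the scene. Friction and masses are not known exactly. Their poses are not given: they have to be found in the camera images.
- stand_edge (a point): Middle of the outer top edge of the bench stand: a fixed dark steel bridge, its top 150 mm (x) by 220 mm (y), 45 mm above the mat. The point lies on the top surface in the middle of the outer edge; its own -y points outward (horizontally away from the stand, the way the jig is slid), x runs along the edge, z up. The stand covers y = 0 to 220 mm behind this point, x = -75 to 75 mm.
- jig_line (a point): Point on the top face of the jig's plate at the middle of the black line drawn across it: two strokes 18 mm long and 3 mm wide on the bare side margins, at x = 37 to 55 mm either side; the point itself lies between them, hidden by the phone. Jig axes: -y outward (to the nose), x across, z up. The nose is 122 mm outward of the line, the tail's end 130 mm behind it (+y).
- jig_handle (a point): Centre of the bar of the black bridge handle on the jig's tail (axes as the jig): bar 12 mm wide (x), 65 mm long (y), 14 mm tall, on two posts at its ends; its centre is 92.5 mm behind the line (+y) and 27 mm above the plate's top face (33 mm above the plate's underside); 20 mm of free height under the bar.
- jig_opening (a point): Centre of the 26 mm square camera opening that goes down through the phone frame and the plate under it, at the height of the plate's top (axes as the jig): 90 mm outward of the line (-y) and 16 mm to +x of it.
- dish_mid (a point): Centre, half-way up, of the empty round aluminium parts dish: 56 mm outside diameter, 24 mm tall, wall 2 mm, open at the top, 60 g, loose on the mat; z up.
- jig: The jig: loose aluminium plate 6 mm thick lying on the stand, 110 mm wide, 182 mm long plus a tail 50 x 70 mm; phone frame and jaws rise 11 mm above its top. About 0.55 kg, centre of mass 22 mm outward of the line: past the edge at the end, so the tail needs 1 to 2 N down at the handle. Origin: plate's underside, straight below the line's point. Slides as metal on metal.
- dish: The whole dish; origin at the centre of its underside.
- stand: The whole bench stand, fixed; origin on the mat under the middle of its top, axes as its edge point.
- flux_jar: Bystander: small amber jar with white lid, 40 mm across, 32 mm tall, beside the place where the dish goes (+x side); origin at its underside's centre.
- driver: Bystander: screwdriver lying on the mat, 150 mm long along its own x, by the stand's -x side; origin at its middle underneath.
- solder_reel: Bystander: reel of solder lying flat, 54 mm across, 36 mm tall.
- spare_phone: Bystander: black phone lying flat, 150 mm (x) by 72 mm by 8 mm.
- esd_brush: Bystander: black brush lying flat, 150 mm long along its own x.
- battery: Bystander: flat phone battery, 90 mm (x) by 45 mm by 6 mm.
- pump_bottle: Bystander: white pump dispenser bottle, 62 mm across, 119 mm tall.
Things that resemble listed ones, but are neither listed nor needed, are in the scene too. Leave any purple or turquoise look-alike of the dish alone.

How it is judged (in metres and radians):
On the way, in this order (a step that is already met when the one before it is completed fails the run):
1. the dish stands upright on the mat, let go, beyond the stand's outer edge below where the opening will come (angle between dish_mid's own z axis and vertical below 0.06 rad and height (world z) of dish_mid between 0.008 and 0.016 m and contact force between the fingers and dish below 0.05 N and linear speed of dish below 0.02 m/s and y of dish_mid in the frame of stand_edge between -0.117 and -0.063 m and x of dish_mid in the frame of stand_edge between -0.045 and 0.075 m), for 0.2 s.
2. the jig, held by the robot, lies level on the stand with its line flush with the outer edge (y of jig_line in the frame of stand_edge between -0.006 and 0.006 m and x of jig_line in the frame of stand_edge between -0.035 and 0.035 m and angle between the y axis of jig_line and the y axis of stand_edge, either way round below 0.09 rad and angle between jig_line's own z axis and vertical below 0.035 rad and contact force between the fingers and jig above 1 N and contact force between stand and jig above 0.5 N), for 0.2 s.
At the end, for the whole second after the job is handed in: The robot still holds the jig (over 1 N), which rests level (2 deg) on the stand, line within 6 mm of the outer edge, parallel within 5 deg, within 35 mm of the edge's middle; the dish stands upright on the mat, untouched, its centre within 13 mm horizontally of the camera opening's centre (all of step 2 and horizontal distance between dish_mid and jig_opening below 0.013 m and angle between dish_mid's own z axis and vertical below 0.06 rad and height (world z) of dish_mid between 0.008 and 0.016 m and contact force between each of the fingers, jig and dish below 0.05 N and linear speed of dish below 0.02 m/s and linear speed of jig below 0.01 m/s); the arm keeps its last pose, push and grip.
It fails at once if the jig tips (more than 11 degrees) (angle between jig_line's own z axis and vertical above 0.2 rad).
It fails at once if the jig is lifted off the stand (its line more than 15 mm above where it lies on it) (height (world z) of jig_line above 0.066 m).
It fails at once if the dish is dropped or thrown (fast with no finger on it) (linear speed of dish above 0.6 m/s and contact force between the fingers and dish below 0.01 N).
It fails at once if one of the other things on the bench is shifted by more than 20 mm (distance of any of flux_jar, solder_reel, spare_phone, driver, esd_brush, battery, pump_bottle from where it was at the start of the episode above 0.02 m).
It also fails if it takes over 54 s, if anything falls off the work surface, if the arm or the gripper's body presses on something with over 40 N, if the wrist force passes 120 N, or if a joint passes its speed limit or range.

## Working session

There is one attempt and no reset: what is moved stays moved. The work goes in short steps, Python scripts to look and compute and a shell command to move; the robot and the scene stay as the last step left them, time stands still between calls to the robot, and variables do not carry over. Pictures are saved under pics/ and viewed, at most 10 in all, crops included, and the job is handed in when it is done.

```bash
mkdir -p pics; cat > h.py <<'E'
import numpy as np, cv2
from workcell import bot
def snap(name,fn):
    c=bot.calibration(name); im=np.array(bot.camera(name)); cv2.imwrite(f'pics/{fn}.png',im[:,:,::-1]); np.savez(f'pics/{fn}.npz',T=np.array(c['camera_from_world']),v=c['vfov'],cx=c['cx'],cy=c['cy'],fish=name=='wrist',im=im); return im
def ray(fn,u,v):
    d=np.load(f'pics/{fn}.npz'); f=240/np.tan(np.radians(float(d['v'])/2)); x=(u-d['cx']);y=(v-d['cy'])
    if d['fish']:
        r=np.hypot(x,y)+1e-9; t=r/f; r_=np.array([x/r*np.sin(t),y/r*np.sin(t),np.cos(t)])
    else: r_=np.array([x/f,y/f,1.])
    T=d['T']; R=T[:3,:3]; return -R.T@T[:3,3], R.T@r_
def pt(fn,u,v,z):
    o,r=ray(fn,u,v); return o+r*(z-o[2])/r[2]
def proj(fn,p):
    d=np.load(f'pics/{fn}.npz'); f=240/np.tan(np.radians(float(d['v'])/2)); q=d['T'][:3,:3]@np.array(p)+d['T'][:3,3]
    if d['fish']:
        h=np.hypot(q[0],q[1])+1e-9; t=np.arctan2(h,q[2]); return np.array([d['cx']+f*t*q[0]/h,d['cy']+f*t*q[1]/h])
    return np.array([d['cx']+f*q[0]/q[2],d['cy']+f*q[1]/q[2]])
E
python3 - <<'E'
from h import *
for n in ('scene','side','wrist'): snap(n,n+'0')
o=bot.get_obs(); print(o)
for n in ('scene','side','wrist'):
    c=bot.calibration(n); T=np.array(c['camera_from_world']); print(n,c['vfov'],-T[:3,:3].T@T[:3,3],T[2,:3])
E
```

```text
{'time': 0.15, 'q': array([-6.90994791e+01,  5.00328579e+00,  1.00454342e+01,  9.50985717e+01,
        3.83747003e-04,  8.99996302e+01]), 'qd': array([ 0.04218266, -0.12026604,  0.22379846, -0.00661409, -0.01096066,
        0.15238228]), 'joint_efforts': array([-6.66985525e-04, -5.20760071e+01,  4.65045083e+01,  1.38479884e-02,
       -2.44099994e-05, -2.29907528e-05]), 'ee_pos': array([ 0.19615349, -0.51365585,  0.23075638]), 'tcp_rot': array([-1.79943577e+02, -3.84110982e-04,  2.09008903e+01]), 'wrist_force': array([ 0.63027086,  0.1817782 , -0.34240485]), 'torque': array([ 0.00828785,  0.00972998, -0.04520029]), 'grasp_force': 0.0, 'opening': 0.08551049535931589}
scene 43.71744176456888 [1.21676201 0.94909833 0.83999563] [-0.46350802 -0.69697223 -0.54716545]
side 56.00290642445856 [ 0.32349129 -0.65283515  0.91476329] [ 0.23902373  0.57183056 -0.78477861]
wrist 65.70646984690485 [ 0.26553718 -0.48623688  0.3739113 ] [-0.27541124 -0.1038928  -0.95569605]
```

View pics/scene0.png

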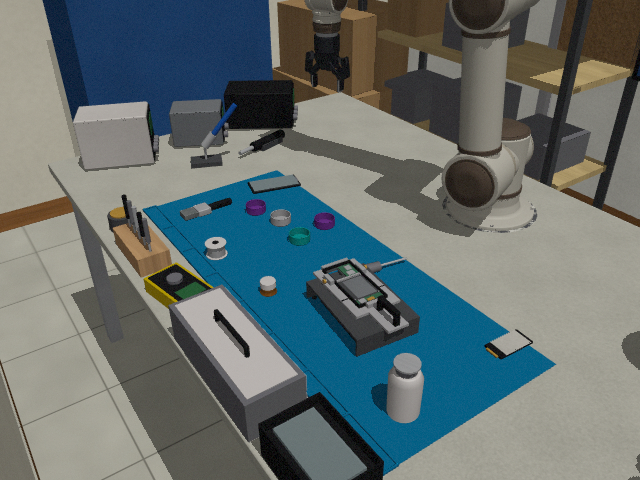

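View pics/side0.png

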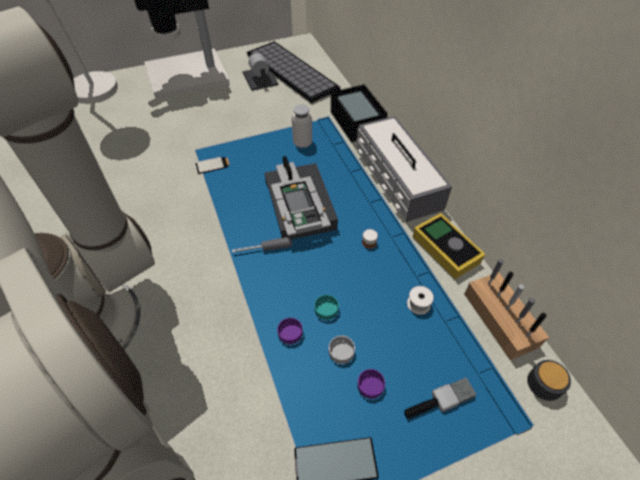

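Candidates for the dish, side view: silver (342,350), purple (290,331), purple (371,384), turquoise (327,307). In the scene view, silver is at (280,216). The bare-aluminium silver one fits the description. Next I'll check a close crop of the dish and the jig.

```bash
python3 - <<'E'
import cv2,numpy as np
a=cv2.imread('pics/scene0.png');b=cv2.imread('pics/side0.png')
g=lambda i,x,y,w,h,s:cv2.resize(i[y:y+h,x:x+w],None,fx=s,fy=s,interpolation=cv2.INTER_CUBIC)
A=g(a,300,240,125,120,3.2);B=g(b,250,140,125,120,3.2);C=g(b,250,280,160,80,2.5);D=g(a,220,180,160,80,2.5)
cv2.imwrite('pics/crop1.png',np.vstack([np.hstack([A,B]),np.hstack([D,C])]))
E
```

```text
(no output)
```

View pics/crop1.png

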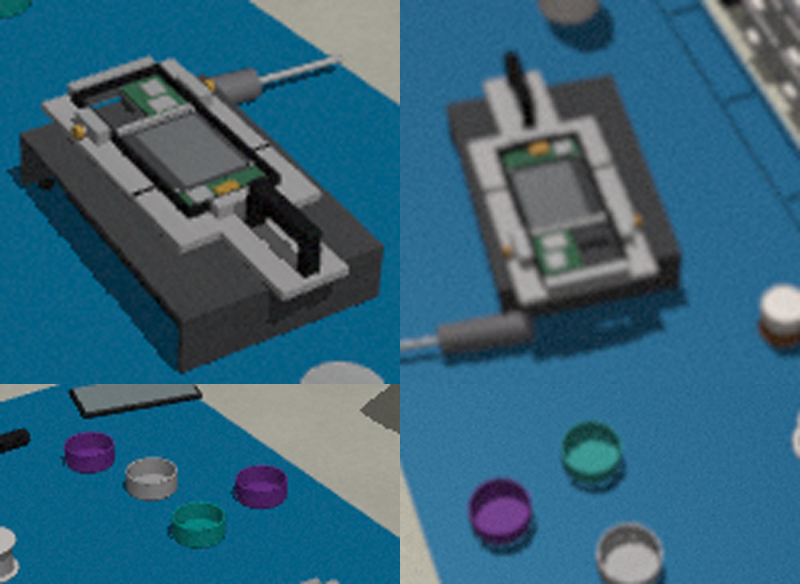

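The crop confirms the silver dish and shows the jig with its nose outward (toward world -y) and the handle on the far side. Now I'll measure positions.

```bash
python3 - <<'E'
from h import *
from scipy.optimize import least_squares
np.set_printoptions(precision=4,suppress=True)
s=lambda x,y:('scene0',300+x/3.2,240+y/3.2)
d=lambda x,y:('side0',250+(x-400)/3.2,140+y/3.2)
for n,p,z in [('st scene -x?',s(22,135),.045),('st',s(180,318),.045),('st',s(382,245),.045),('sd',d(447,105),.045),('sd',d(612,80),.045),('sd',d(680,258),.045),('sd',d(505,303),.045),
 ('jl',s(145,190),.051),('jr',s(252,150),.051),('jl',d(491,190),.051),('jr',d(617,168),.051),('tail',s(283,297),.051),('tail',s(348,268),.051),('tail d',d(487,82),.051),('tail d',d(540,72),.051),('nose',d(658,272),.051),('nose',d(518,305),.051),('nose s',s(43,108),.051),
 ('bar far',d(512,55),.085),('bar s',s(318,235),.085),('bar',s(262,183),.085),
 ('jar',d(782,300),.032)]: print(n,np.round(p[1:],1),pt(*p,z))
# silver dish rim via thresh
for fn,(x0,y0,x1,y1) in (('side0',(322,328,362,372)),('scene0',(264,204,297,230))):
    im=np.load(f'pics/{fn}.npz')['im'][y0:y1,x0:x1].astype(int)
    m=((im[:,:,2]-im[:,:,0])<40)
    v,u=np.nonzero(m); print(fn,u.min()+x0,u.max()+x0,v.min()+y0,v.max()+y0,pt(fn,(u.min()+u.max())/2+x0,(v.min()+v.max())/2+y0,.012))
E
```

```text
st scene -x? [306.9 282.2] [0.6444 0.0473 0.045 ]
st [356.2 339.4] [0.6684 0.2592 0.045 ]
st [419.4 316.6] [0.5211 0.2787 0.045 ]
sd [264.7 172.8] [0.5211 0.2733 0.045 ]
sd [316.2 165. ] [0.6666 0.2504 0.045 ]
sd [337.5 220.6] [0.6411 0.0356 0.045 ]
sd [282.8 234.7] [0.4967 0.0431 0.045 ]
jl [345.3 299.4] [0.6157 0.1519 0.051 ]
jr [378.8 286.9] [0.5305 0.1587 0.051 ]
jl [278.4 199.4] [0.5232 0.1565 0.051 ]
jr [317.8 192.5] [0.6288 0.1418 0.051 ]
tail [388.4 332.8] [0.6094 0.2856 0.051 ]
tail [408.8 323.8] [0.5587 0.2881 0.051 ]
tail d [277.2 165.6] [0.5611 0.2821 0.051 ]
tail d [293.8 162.5] [0.6088 0.2773 0.051 ]
nose [330.6 225. ] [0.6172 0.0238 0.051 ]
nose [286.9 235.3] [0.5042 0.0327 0.051 ]
nose s [313.4 273.8] [0.6192 0.0362 0.051 ]
bar far [285.  157.2] [0.5824 0.2699 0.085 ]
bar s [399.4 313.4] [0.5816 0.2829 0.085 ]
bar [381.9 297.2] [0.5768 0.2234 0.085 ]
jar [369.4 233.8] [ 0.7038 -0.0245  0.032 ]
side0 328 354 336 363 [ 0.5173 -0.2785  0.012 ]
scene0 264 290 204 226 [ 0.5177 -0.2953  0.012 ]
```

```bash
python3 -m crank '[{"gripper":85,"travel":[30,-8,0],"twist":[0,0,0]},{"gripper":85,"travel":[46,-12,0],"twist":[0,0,0]},{"gripper":85,"travel":[46,-12,0],"twist":[0,0,0]},{"gripper":85,"travel":[46,-12,0],"twist":[0,0,0]},{"gripper":85,"travel":[46,-12,0],"twist":[0,0,0]},{"gripper":85,"travel":[46,-12,0],"twist":[0,0,0]},{"gripper":85,"travel":[46,-12,0],"twist":[0,0,0]},{"gripper":85,"travel":[46,-12,0],"twist":[0,0,0]},{"gripper":85,"travel":[29,-8,0],"twist":[0,0,0]},{"gripper":85,"travel":[0,0,0],"twist":[0,0,0]}]'
python3 - <<'E'
from h import *
snap('wrist','w1')
E
```

```text
time: 1.4
ee_pos: [0.5176, -0.2831, 0.2304]
tcp_rot: [-179.9, 0.0, 21.1]
wrist_force: [-0.7, 0.1, -0.5]
opening: 0.085
grasp_force: 0.0
```

View pics/w1.png

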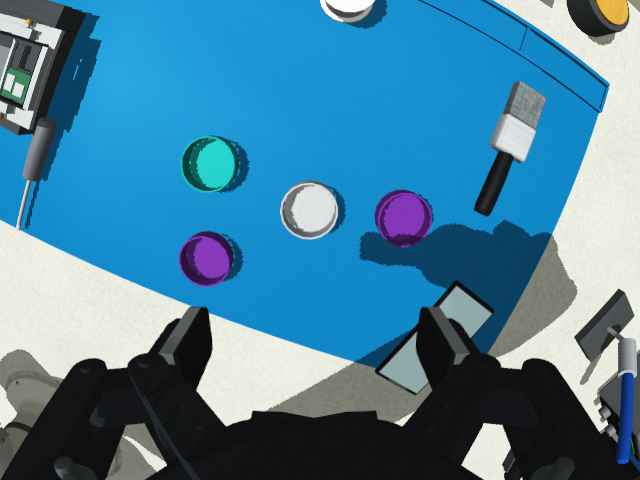

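Wrist view: silver dish at (310,210), purple (404,218), turquoise (210,165), purple (207,259). I'll measure these, then choose the closing direction.

```bash
python3 - <<'E'
from h import *
np.set_printoptions(precision=4,suppress=True)
im=np.load('pics/w1.npz')['im'].astype(np.uint8)
hsv=cv2.cvtColor(im,cv2.COLOR_RGB2HSV)
sub=np.zeros((480,640),np.uint8); sub[170:250,270:350]=(hsv[170:250,270:350,1]<60)*255
c=max(cv2.findContours(sub,0,1)[0],key=cv2.contourArea); print(cv2.boundingRect(c),cv2.fitEllipse(cv2.convexHull(c)))
(u,v),_,_=cv2.fitEllipse(cv2.convexHull(c))
D=pt('w1',u,v,.024); print('dish',D)
# check diameter
for a,b in ((281,210),(339,210),(310,181),(310,239)): print(pt('w1',a,b,.024))
for n,a in (('P',(404,218)),('T',(210,165)),('P2',(207,259))):
    p=pt('w1',*a,.024); e=p-D; print(n,p,np.linalg.norm(e),np.degrees(np.arctan2(e[1],e[0])))
o=bot.get_obs(); print(o['ee_pos'],o['tcp_rot'])
E
```

```text
(280, 181, 58, 58) ((308.7734069824219, 209.71099853515625), (57.3349494934082, 58.03584289550781), 153.2367401123047)
dish [ 0.5171 -0.2768  0.024 ]
[ 0.5073 -0.252   0.024 ]
[ 0.5273 -0.304   0.024 ]
[ 0.5434 -0.268   0.024 ]
[ 0.4901 -0.2884  0.024 ]
P [ 0.5436 -0.3669  0.024 ] 0.09384129190706209 -73.59683263926598
T [ 0.5249 -0.1721  0.024 ] 0.10506757947737727 85.70290330762208
P2 [ 0.4322 -0.1973  0.024 ] 0.11630295206373989 136.82163049618518
[ 0.5167 -0.2839  0.2307] [-179.9599    0.0506   20.9973]
```

```bash
python3 -m crank '[{"gripper":85,"travel":[2.9,-6.4,0],"twist":[0,0,-0.182]},{"gripper":85,"travel":[0,0,10],"twist":[0,0,-0.182]},{"gripper":85,"travel":[0,0,20],"twist":[0,0,-0.182]},{"gripper":85,"travel":[0,0,30],"twist":[0,0,-0.182]},{"gripper":85,"travel":[0,0,30],"twist":[0,0,-0.182]},{"gripper":85,"travel":[0,0,30],"twist":[0,0,-0.182]},{"gripper":85,"travel":[0,0,0],"twist":[0,0,0]},{"gripper":85,"travel":[0,0,0],"twist":[0,0,0]}]'
python3 - <<'E'
from h import *
np.set_printoptions(precision=4,suppress=True)
im=snap('wrist','w2')
hsv=cv2.cvtColor(im,cv2.COLOR_RGB2HSV)
p=proj('w2',[.5171,-.2768,.024]).astype(int); print(p)
m=np.zeros((480,640),np.uint8); x,y=p; m[y-60:y+60,x-60:x+60]=(hsv[y-60:y+60,x-60:x+60,1]<60)*255
c=max(cv2.findContours(m,0,1)[0],key=cv2.contourArea); e=cv2.fitEllipse(cv2.convexHull(c)); print(cv2.boundingRect(c),e,pt('w2',*e[0],.024))
o=bot.get_obs(); print(o['ee_pos'],o['tcp_rot'])
E
```

```text
time: 2.45
ee_pos: [0.5168, -0.2781, 0.1127]
tcp_rot: [179.9, 0.0, 83.2]
wrist_force: [0.5, -0.1, 1.4]
opening: 0.0849
grasp_force: 0.0
[315 248]
(272, 203, 84, 86) ((313.8299865722656, 245.7423858642578), (83.34442138671875, 85.45996856689453), 5.4976887702941895) [ 0.5164 -0.2746  0.024 ]
[ 0.5172 -0.2781  0.1131] [179.8862   0.0463  83.2424]
```

```bash
python3 -m crank '[{"gripper":85,"travel":[3,0,35],"twist":[0,0,0]},{"gripper":85,"travel":[0,0,35],"twist":[0,0,0]},{"gripper":85,"travel":[0,0,25],"twist":[0,0,0]},{"gripper":85,"travel":[0,0,13],"twist":[0,0,0]},{"gripper":85,"travel":[0,0,5],"twist":[0,0,0]},{"gripper":85,"travel":[0,0,0],"twist":[0,0,0]},{"gripper":45,"travel":[0,0,0],"twist":[0,0,0]},{"gripper":45,"travel":[0,0,0],"twist":[0,0,0]},{"gripper":45,"travel":[0,0,0],"twist":[0,0,0]},{"gripper":45,"travel":[0,0,0],"twist":[0,0,0]},{"gripper":45,"travel":[0,0,0],"twist":[0,0,0]}]' 30
```

```text
time: 3.88
ee_pos: [0.5177, -0.2747, -0.0005]
tcp_rot: [179.9, 0.0, 83.5]
wrist_force: [-1.3, 0.4, 6.2]
opening: 0.0556
grasp_force: 31.9
```

```bash
python3 -m crank '[{"gripper":45,"travel":[0,0,-15],"twist":[0,0,0]},{"gripper":45,"travel":[0,0,-35],"twist":[0,0,0]},{"gripper":45,"travel":[15,3,-40],"twist":[0,0,0]},{"gripper":45,"travel":[36,5,-40],"twist":[0,0,0]},{"gripper":45,"travel":[36,5,-30],"twist":[0,0,0]},{"gripper":45,"travel":[36,5,-20],"twist":[0,0,0]},{"gripper":45,"travel":[36,5,0],"twist":[0,0,0]},{"gripper":45,"travel":[36,5,0],"twist":[0,0,0]},{"gripper":45,"travel":[36,5,0],"twist":[0,0,0]},{"gripper":45,"travel":[0,0,0],"twist":[0,0,0]},{"gripper":45,"travel":[0,0,0],"twist":[0,0,0]}]'
python3 - <<'E'
from h import *
snap('wrist','w3')
E
```

```text
time: 5.25
ee_pos: [0.5762, -0.0489, 0.1789]
tcp_rot: [180.0, 0.0, 83.5]
wrist_force: [-0.2, 0.0, -0.3]
opening: 0.0553
grasp_force: 32.1
```

View pics/w3.png

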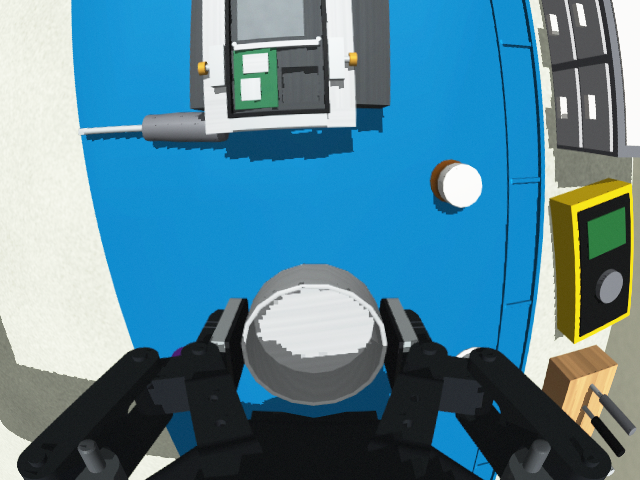

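Stand outer corners at about (190,107) and (389,105), nose corners (206,134) and (356,125), jar (460,185). I need to see the strokes and the tail, so I'll move on over the jig.

```bash
python3 -m crank '[{"gripper":45,"travel":[20,0,-10],"twist":[0,0,0]},{"gripper":45,"travel":[45,0,-15],"twist":[0,0,0]},{"gripper":45,"travel":[45,0,-15],"twist":[0,0,0]},{"gripper":45,"travel":[30,0,-10],"twist":[0,0,0]},{"gripper":45,"travel":[0,0,0],"twist":[0,0,0]},{"gripper":45,"travel":[0,0,0],"twist":[0,0,0]}]'
python3 - <<'E'
from h import *
snap('wrist','w4')
E
```

```text
time: 6.05
ee_pos: [0.5921, 0.0902, 0.2284]
tcp_rot: [-180.0, 0.0, 83.5]
wrist_force: [0.4, -0.1, -0.8]
opening: 0.0551
grasp_force: 32.1
```

View pics/w4.png

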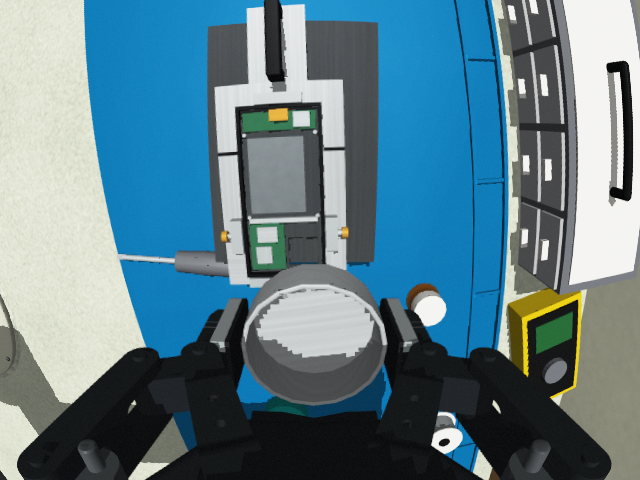

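Strokes at (218–238,153) and (324–345,149), stand corners (208,27), (378,23), (374,262), tail corners (248,9), (304,5). Next I'll fit both poses from the two wrist views.

```bash
cat > fit.py <<'E'
from h import *
from scipy.optimize import least_squares
np.set_printoptions(precision=4,suppress=True)
def fit(obs,z,x0):
    def W(q,m): c,s=np.cos(q[2]),np.sin(q[2]); return [q[0]+c*m[0]-s*m[1],q[1]+s*m[0]+c*m[1],z]
    r=least_squares(lambda q:np.concatenate([proj(f,W(q,m))-p for f,p,m in obs]),x0)
    print(r.x[:2],np.degrees(r.x[2]),'res\n',r.fun.reshape(-1,2)); return r.x
S=[('w4',(208,27),(-.075,.22)),('w4',(378,23),(.075,.22)),('w4',(374,262),(.075,0)),('w3',(190,107),(-.075,0)),('w3',(389,105),(.075,0))]
J=[('w4',(218,153.5),(-.055,0)),('w4',(345,149),(.055,0)),('w4',(248,9),(-.025,.13)),('w4',(304,5),(.025,.13)),('w4',(216,87),(-.055,.06)),('w4',(343,80),(.055,.06)),('w4',(231,286),(-.055,-.122)),('w3',(206,134),(-.055,-.122)),('w3',(356,125),(.055,-.122))]
if __name__=='__main__':
    s=fit(S,.045,[.57,.042,-.11]); j=fit(J,.051,[.575,.152,-.11])
    R=lambda a:np.array([[np.cos(a),-np.sin(a)],[np.sin(a),np.cos(a)]])
    print('jig in stand',R(s[2]).T@(j[:2]-s[:2]),np.degrees(j[2]-s[2]))
    print('handle',j[:2]+R(j[2])@[0,.0925],'opening final (keep x, jig yaw->stand)',s[:2]+R(s[2])@((R(s[2]).T@(j[:2]-s[:2]))*[1,0]+[.016,-.09]))
    print('jar',pt('w3',460,185,.032))
    o=bot.get_obs(); print(o['ee_pos'],o['tcp_rot'])
E
python3 fit.py
```

```text
[0.5677 0.0511] -6.560418965133788 res
 [[ 0.2321 -1.0017]
 [ 0.0531 -0.5069]
 [-0.6355 -0.3212]
 [-0.2482  1.2413]
 [ 0.5276  0.1889]]
[0.5701 0.1543] -4.658485385715791 res
 [[ 0.5055  1.0169]
 [-0.0441 -0.4195]
 [-0.8937 -0.6082]
 [ 0.9308 -0.6157]
 [-0.9562 -0.0022]
 [ 0.0205 -0.4426]
 [-0.3611 -1.7526]
 [ 0.3312  0.2558]
 [ 0.2895  1.7763]]
jig in stand [-0.0094  0.1028] 1.9019335794179972
handle [0.5776 0.2465] opening final (keep x, jig yaw->stand) [ 0.5639 -0.0391]
jar [ 0.6997 -0.0249  0.032 ]
[0.5921 0.0898 0.2282] [-179.9842    0.0128   83.4266]
```

```bash
python3 -m crank '[{"gripper":45,"travel":[-20,-2,0],"twist":[0,0,0]},{"gripper":45,"travel":[-37,-4,0],"twist":[0,0,0]},{"gripper":45,"travel":[-37,-4,0],"twist":[0,0,0]},{"gripper":45,"travel":[-37,-3.3,20],"twist":[0,0,0]},{"gripper":45,"travel":[0,0,40],"twist":[0,0,0]},{"gripper":45,"travel":[0,0,40],"twist":[0,0,0]},{"gripper":45,"travel":[0,0,40],"twist":[0,0,0]},{"gripper":45,"travel":[0,0,40],"twist":[0,0,0]},{"gripper":45,"travel":[0,0,25],"twist":[0,0,0]},{"gripper":45,"travel":[0,0,0],"twist":[0,0,0]},{"gripper":45,"travel":[0,0,0],"twist":[0,0,0]}]'
```

```text
time: 7.48
ee_pos: [0.5644, -0.0392, 0.0246]
tcp_rot: [179.9, 0.0, 83.4]
wrist_force: [0.3, -0.8, -0.3]
opening: 0.0552
grasp_force: 32.1
```

```bash
python3 -m crank '[{"gripper":45,"travel":[0,0,12],"twist":[0,0,0]},{"gripper":45,"travel":[0,0,8],"twist":[0,0,0]},{"gripper":45,"travel":[0,0,4],"twist":[0,0,0]},{"gripper":45,"travel":[0,0,1],"twist":[0,0,0]},{"gripper":45,"travel":[0,0,0],"twist":[0,0,0]},{"gripper":60,"travel":[0,0,0],"twist":[0,0,0]},{"gripper":75,"travel":[0,0,0],"twist":[0,0,0]},{"gripper":85,"travel":[0,0,0],"twist":[0,0,0]},{"gripper":85,"travel":[0,0,0],"twist":[0,0,0]},{"gripper":85,"travel":[0,0,0],"twist":[0,0,0]}]'
python3 - <<'E'
from h import *
np.set_printoptions(precision=4,suppress=True)
im=snap('wrist','w5')
hsv=cv2.cvtColor(im,cv2.COLOR_RGB2HSV)
m=np.zeros((480,640),np.uint8); x,y=proj('w5',[.5640,-.039,.024]).astype(int);print(x,y); m[y-75:y+75,x-75:x+75]=(hsv[y-75:y+75,x-75:x+75,1]<60)*255
m=cv2.morphologyEx(m,2,np.ones((5,5)))
c=max(cv2.findContours(m,0,1)[0],key=cv2.contourArea); e=cv2.fitEllipse(cv2.convexHull(c)); print(cv2.boundingRect(c),e,pt('w5',*e[0],.024))
E
```

```text
time: 8.72
ee_pos: [0.5641, -0.0383, -0.0018]
tcp_rot: [-180.0, 0.0, 83.5]
wrist_force: [0.8, 1.3, -0.1]
opening: 0.0849
grasp_force: 0.0
316 348
(241, 273, 146, 134) ((313.18731689453125, 337.4576110839844), (141.59434509277344, 146.0535888671875), 89.29273223876953) [ 0.5635 -0.0342  0.024 ]
```

```bash
python3 -m crank '[{"gripper":85,"travel":[0,0,-15],"twist":[0,0,0]},{"gripper":85,"travel":[0,0,-40],"twist":[0,0,0]},{"gripper":85,"travel":[0,0,-50],"twist":[0,0,0]},{"gripper":85,"travel":[0,0,-50],"twist":[0,0,0]},{"gripper":85,"travel":[0,0,0],"twist":[0,0,0]},{"gripper":85,"travel":[0,0,0],"twist":[0,0,0]}]'
python3 - <<'E'
from h import *
np.set_printoptions(precision=4,suppress=True)
im=snap('wrist','w6')
hsv=cv2.cvtColor(im,cv2.COLOR_RGB2HSV)
m=np.zeros((480,640),np.uint8); x,y=proj('w6',[.5640,-.039,.024]).astype(int);print(x,y); m[y-50:y+50,x-50:x+50]=(hsv[y-50:y+50,x-50:x+50,1]<60)*255
c=max(cv2.findContours(m,0,1)[0],key=cv2.contourArea); e=cv2.fitEllipse(cv2.convexHull(c)); print(cv2.boundingRect(c),e,pt('w6',*e[0],.024))
o=bot.get_obs(); print(o['ee_pos'],o['tcp_rot'])
E
```

```text
time: 9.52
ee_pos: [0.5641, -0.0383, 0.1535]
tcp_rot: [180.0, -0.0, 83.5]
wrist_force: [-0.1, -0.4, -0.3]
opening: 0.0851
grasp_force: 0.0
314 235
(278, 198, 72, 74) ((313.0693054199219, 234.7132110595703), (71.60646057128906, 73.55010223388672), 178.49537658691406) [ 0.5627 -0.0385  0.024 ]
[ 0.5637 -0.0383  0.1526] [-179.9361    0.0023   83.4672]
```

View pics/w6.png

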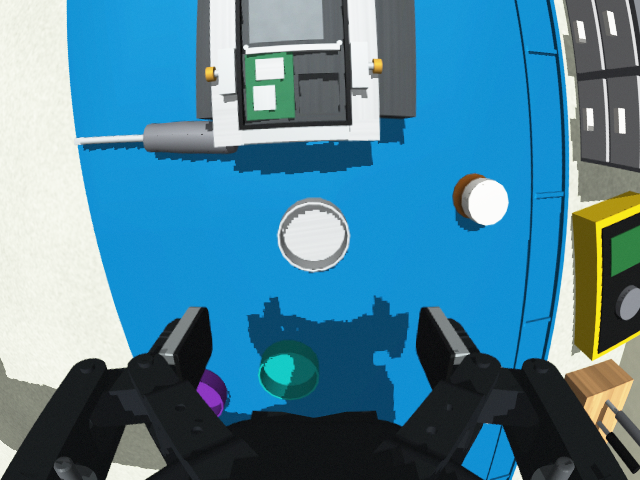

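Dish stands upright at (314,235), measured at (0.563,-0.0385), which is about 1 mm from target. Going to the handle.

```bash
python3 -m crank '[{"gripper":70,"travel":[20,-1.3,0],"twist":[0,0,-0.033]},{"gripper":60,"travel":[45,-1.4,0],"twist":[0,0,0]},{"gripper":50,"travel":[50,-1.6,0],"twist":[0,0,0]},{"gripper":50,"travel":[50,-1.6,0],"twist":[0,0,0]},{"gripper":50,"travel":[50,-1.6,0],"twist":[0,0,0]},{"gripper":50,"travel":[45,-1.4,0],"twist":[0,0,0]},{"gripper":50,"travel":[24,-0.7,0],"twist":[0,0,0]},{"gripper":50,"travel":[0,0,0],"twist":[0,0,0]},{"gripper":50,"travel":[0,0,0],"twist":[0,0,0]}]'
python3 - <<'E'
from h import *
snap('wrist','w7')
for p in ((.5776,.2465,.085),): print(proj('w7',p))
c,s=np.cos(np.radians(-4.66)),np.sin(np.radians(-4.66))
for y in (-.0325,.0325):
  for x in (-.006,.006): print(proj('w7',[.5776+c*x-s*y,.2465+s*x+c*y,.085]))
print(bot.get_obs()['ee_pos'],bot.get_obs()['tcp_rot'])
E
```

```text
time: 10.7
ee_pos: [0.578, 0.2449, 0.1529]
tcp_rot: [-180.0, 0.0, 85.4]
wrist_force: [0.1, -1.4, 0.3]
opening: 0.0498
grasp_force: 0.0
[314.40321766 259.0930998 ]
[304.88287959 307.38341349]
[323.82433806 307.39527979]
[304.06866298 205.95799792]
[324.82788496 205.97185098]
[0.57816464 0.24455986 0.15319245] [-1.79983696e+02  2.22670415e-02  8.53138813e+01]
```

View pics/w7.png

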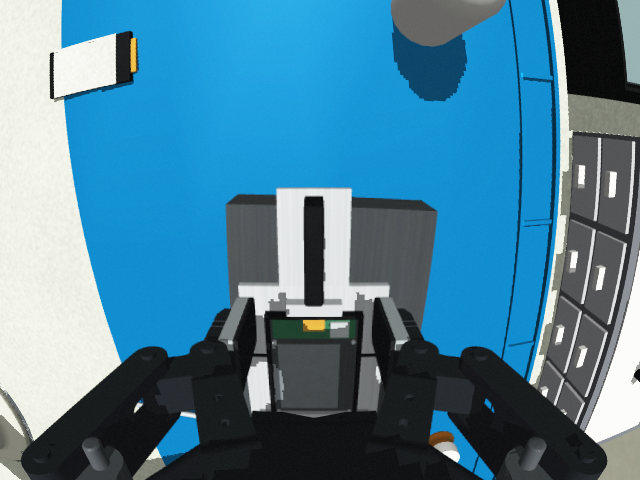

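Bar top at x 304–324, rows 196–305, centred between the fingers. Descend and grip.

```bash
python3 -m crank '[{"gripper":50,"travel":[3,0,20],"twist":[0,0,0]},{"gripper":50,"travel":[0,0,30],"twist":[0,0,0]},{"gripper":50,"travel":[0,0,25],"twist":[0,0,0]},{"gripper":50,"travel":[0,0,12],"twist":[0,0,0]},{"gripper":50,"travel":[0,0,5],"twist":[0,0,0]},{"gripper":50,"travel":[0,0,0],"twist":[0,0,0]},{"gripper":30,"travel":[0,0,0],"twist":[0,0,0]},{"gripper":16,"travel":[0,0,0],"twist":[0,0,0]},{"gripper":5,"travel":[0,0,0],"twist":[0,0,0]},{"gripper":5,"travel":[0,0,0],"twist":[0,0,0]},{"gripper":5,"travel":[0,0,0],"twist":[0,0,0]},{"gripper":5,"travel":[0,0,0],"twist":[0,0,0]}]' 60
```

```text
time: 12.25
ee_pos: [0.5787, 0.2487, 0.0621]
tcp_rot: [179.9, -0.0, 85.4]
wrist_force: [-0.7, -0.6, 5.2]
opening: 0.011
grasp_force: 59.3
```

```bash
python3 -m crank '[{"gripper":5,"travel":[-3,0,0],"twist":[0,0,0.003]},{"gripper":5,"travel":[-7,-0.2,0],"twist":[0,0,0.004]},{"gripper":5,"travel":[-10,-0.2,0],"twist":[0,0,0.005]},{"gripper":5,"travel":[-12,-0.2,0],"twist":[0,0,0.006]},{"gripper":5,"travel":[-12,0,0],"twist":[0,0,0.006]},{"gripper":5,"travel":[-12,0,0],"twist":[0,0,0.005]},{"gripper":5,"travel":[-12,0,0],"twist":[0,0,0.004]},{"gripper":5,"travel":[-10,0,0],"twist":[0,0,0]},{"gripper":5,"travel":[-5,0,0],"twist":[0,0,0]},{"gripper":5,"travel":[0,0,0],"twist":[0,0,0]},{"gripper":5,"travel":[0,0,0],"twist":[0,0,0]}]'
python3 - <<'E'
from h import *
snap('wrist','w8'); a=snap('scene','s8'); b=snap('side','d8')
w=cv2.imread('pics/w8.png'); g=lambda i,x,y,w,h:cv2.resize(i[y:y+h,x:x+w],(400,300),interpolation=cv2.INTER_CUBIC)
a=cv2.imread('pics/s8.png');b=cv2.imread('pics/d8.png')
cv2.imwrite('pics/c8.png',np.vstack([np.hstack([g(w,160,160,320,240),g(a,270,225,160,120)]),np.hstack([g(b,240,130,160,120),g(b,265,185,80,60)])]))
print(bot.get_obs()['wrist_force'],bot.get_obs()['torque'])
E
```

```text
time: 13.62
ee_pos: [0.57, 0.166, 0.0621]
tcp_rot: [179.9, -0.0, 83.5]
wrist_force: [0.3, 1.5, 6.2]
opening: 0.0107
grasp_force: 59.6
[0.68426268 0.72769664 6.32560086] [0.16130917 0.00193799 0.0517837 ]
```

View pics/c8.png

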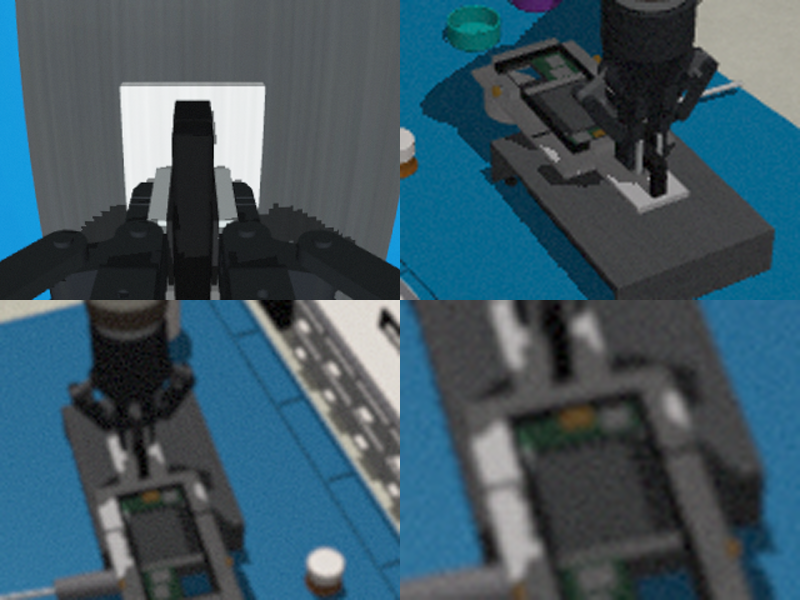

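```bash
python3 - <<'E'
from fit import *
s=fit(S,.045,[.57,.042,-.11]); c,q=np.cos(s[2]),np.sin(s[2]); R=np.array([[c,-q],[q,c]])
st=lambda p:R.T@(np.array(p)[:2]-s[:2])
a=pt('w8',256,226.7,.051);b=pt('w8',372,227.3,.051);v=b-a
print('width',np.linalg.norm(v),'yaw rel',np.degrees(np.arctan2(v[1],v[0])-s[2]),'line in stand',st((a+b)/2)-[0,.130])
p=pt('d8',283.4,222.4,.051); print('side stroke L',st(p+[.001,.007,0]))
a=pt('w7',276.5,188.5,.051);b=pt('w7',352,188.5,.051);print('w7 line',st((a+b)/2),np.linalg.norm(a-b))
E
```

```text
[0.5677 0.0511] -6.560418965133788 res
 [[ 0.2321 -1.0017]
 [ 0.0531 -0.5069]
 [-0.6355 -0.3212]
 [-0.2482  1.2413]
 [ 0.5276  0.1889]]
width 0.05008002219813849 yaw rel -0.28737968131705993 line in stand [-0.0116  0.0206]
side stroke L [-0.0602  0.0249]
w7 line [-0.0138  0.233 ] 0.05031617900311864
```

```bash
python3 -m crank '[{"gripper":5,"travel":[-4,0.5,0],"twist":[0,0,0]},{"gripper":5,"travel":[-6,0.5,0],"twist":[0,0,0]},{"gripper":5,"travel":[-5,0,0],"twist":[0,0,0]},{"gripper":5,"travel":[-3.5,0,0],"twist":[0,0,0]},{"gripper":5,"travel":[-2,0,0],"twist":[0,0,0]},{"gripper":5,"travel":[0,0,0],"twist":[0,0,0]},{"gripper":5,"travel":[0,0,0],"twist":[0,0,0]}]'
python3 - <<'E'
from fit import *
snap('wrist','w9');snap('side','d9');snap('scene','s9')
a=cv2.imread('pics/s9.png');b=cv2.imread('pics/d9.png');w=cv2.imread('pics/w9.png')
g=lambda i,x,y,w,h:cv2.resize(i[y:y+h,x:x+w],(400,300),interpolation=cv2.INTER_CUBIC)
cv2.imwrite('pics/c9.png',np.vstack([np.hstack([g(w,160,160,320,240),g(a,280,235,80,60)]),np.hstack([g(b,265,195,80,60),g(b,265,225,80,60)])]))
print(bot.get_obs()['wrist_force'])
E
```

```text
time: 14.65
ee_pos: [0.5687, 0.1462, 0.0621]
tcp_rot: [179.9, -0.1, 83.5]
wrist_force: [0.4, 4.5, 7.0]
opening: 0.0109
grasp_force: 59.5
[0.6237 4.1005 6.5483]
```

View pics/c9.png

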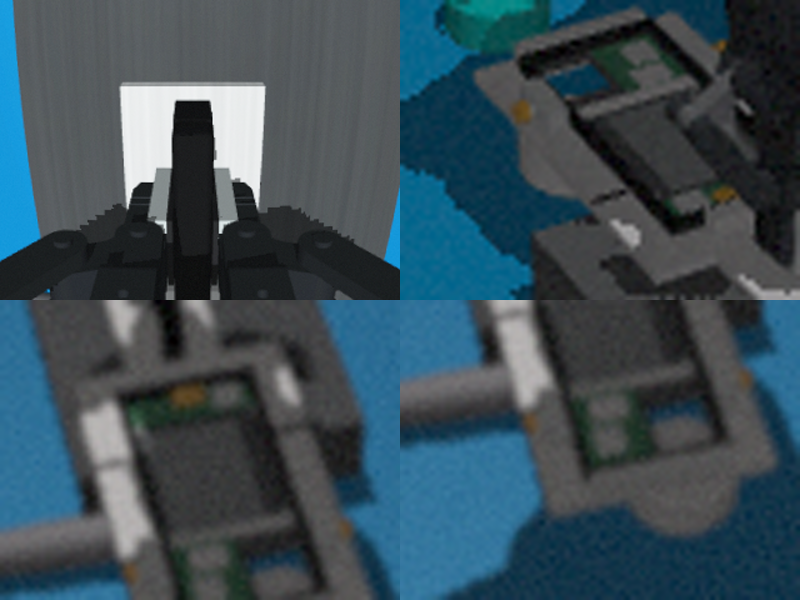

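```bash
python3 - <<'E'
from fit import *
s=fit(S,.045,[.57,.042,-.11]); c,q=np.cos(s[2]),np.sin(s[2]); R=np.array([[c,-q],[q,c]])
st=lambda p:R.T@(np.array(p)[:2]-s[:2])
a=pt('w9',256,226.7,.051);b=pt('w9',372,227.3,.051);print('w line',st((a+b)/2)-[0,.130])
C=st(pt('s9',280+133/5,235+235/5,.045)); L=st(pt('s9',280+193/5,235+206/5,.051)); M=st(pt('s9',280+210/5,235+195/5,.051)); print('scene corner',C,'stroke outer',L,'mid',M,'rel',L-C,M-C)
f=lambda x,y,z:st(pt('d9',265+x/5,195+(y-300)/5,z))
print('side strokeL',f(110,466,.051),f(95,470,.051),f(298,427,.051),'stand R corner',f(362,425,.045))
def sw(x,y,z): return np.r_[s[:2]+R@[x,y],z]
for n,p in (('s9',(.075,0,.045)),('s9',(.046-.0104,0,.051)),('d9',(-.046-.0104,0,.051)),('d9',(.046-.0104,0,.051)),('d9',(.075,0,.045)),('d9',(-.075,0,.045))):
    u=proj(n,sw(*p)); print(n,p,((u-[280,235])*5+[400,0]) if n=='s9' else ((u-[265,195])*5+[0,300]))
E
```

```text
[0.5677 0.0511] -6.560418965133788 res
 [[ 0.2321 -1.0017]
 [ 0.0531 -0.5069]
 [-0.6355 -0.3212]
 [-0.2482  1.2413]
 [ 0.5276  0.1889]]
w line [-0.0106  0.0008]
scene corner [0.0768 0.0041] stroke outer [0.047  0.0049] mid [0.0364 0.0012] rel [-0.0298  0.0008] [-0.0404 -0.0029]
side strokeL [-0.0558 -0.0032] [-0.0636 -0.0038] [ 0.0417 -0.0027] stand R corner [ 0.0751 -0.0049]
s9 (0.075, 0, 0.045) [532.521  228.9961]
s9 (0.0356, 0, 0.051) [610.3974 193.096 ]
d9 (-0.0564, 0, 0.051) [107.4282 461.5391]
d9 (0.0356, 0, 0.051) [284.9231 425.4239]
d9 (0.075, 0, 0.045) [359.132  418.0301]
d9 (-0.075, 0, 0.045) [ 71.8186 476.6661]
```

The wrist, scene and side views all put the line within about 3 mm of the edge. The jig is level, about 6 N is pressing down, and the dish sits under the opening. Handing in.

```bash
python3 -c "
from workcell import bot
print(bot.job_done())"
```

```text
the job is handed in; nothing more can be done
None
```

I handed the job in with the dish standing under the camera opening and the jig held level, its line within about 3 mm of the stand's edge by my measurements; the call returned no pass/fail result.

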